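Line up the spray bottles by height

ROBOT

A 6-joint arm with a two-finger parallel gripper is mounted at the origin on the work surface. World frame = base frame: x ahead of the robot, y to its left, z up, the work surface at z = 0. Lengths are in mm, angles in rad, forces in N, time in s.
With the tool pointing down it reaches from about 350 to 850 mm from the base axis. Payload 8.1 kg.
Tool frame: the origin (TCP) lies midway between the tips of the shut fingers; the grasp point (between the pads) lies 19 mm behind it; z points along the fingers, y is the line along which they close (so a half turn about z gives the same grasp; the last joint's range is limited). The gripper opens to 93 mm and grips with 3 to 60 N. Pads are 15 mm wide; open, the fingers measure 128 mm over their backs; the gripper's body (75 mm by 188 mm) begins 65 mm behind the grasp point.
Start: joints at [1.1, 0.13, 1.488, -0, 1.523, -0.085], TCP at [225.759, 555.912, 218.635] pointing down, gripper open.
Joint ranges: [-2.96, 2.96], [-0.89, 2.26], [0.02, 2.5], [-1.34, 4.48], [0, 2.73], [-2.66, 2.66]. Speed limits (rad/s): [2.39, 2.39, 2.79, 3.14, 3.14, 3.14].

INTERFACE

Orientations are given as a unit quaternion [w, x, y, z].
In Python, from plant import status, get_image, camera_model, robot gives the robot as it stands. The module is installed in compiled form; this text tells all that it offers.
- The arm moves only by the shell command python3 -m pendant 'ROWS' [OPENING] [FORCE]. ROWS is JSON, a list of rows, each an object of numbers: "dx", "dy", "dz": the shift along the tool's x, y, z in units of 1000 mm (1.0 is 1000 mm); "roll": the turn about the tool's z in units of 90 degrees (1.0 is 90 degrees). In form: [{"dx": .., "dy": .., "dz": .., "roll": ..}, ...]. A call has 1 to 5 rows; each row is the pose to reach, as a shift and turn from the pose commanded when the call began, along the tool's axes at that moment; what a row does not reach only later rows make up. A row lasts 1/8 s, in which the tool goes at most 62.5 mm and 10.7 degrees, less where a joint would pass 70% of its speed; a pose out of reach is approached as far as the arm can. A call with a number of a shift or a turn outside -1 to 1 is refused whole. A call with a gripper value outside its range is refused whole. OPENING is the opening, from 0 (shut) to 1 (fully open), set as the call begins (- or left out, the last holds). The fingers move at their own pace and stop on an object; FORCE is the grip in N (left out, the last holds). Time passes only in rows, so rows that repeat a pose let the fingers close. It gives the time, the measured TCP pose, the force, the opening and the grip force at its end, in the units of the state.
- status.sense(): the state, without advancing time (a new reading comes with each control period).
- get_image(name): name is "scene" or "side" or "wrist"; returns (picture, depth): 400x640x3 uint8, red, green, blue; 400x640 float32, mm along the optical axis (not along the pixel's ray), 0 where there is no reading.
- camera_model(name): a dict with "fx", "fy", "cx", "cy" (pixels), "pose" (4x4, takes a point from camera to world coordinates). Camera axes: x right, y up, looking along -z (the intrinsics and any distortion apply to the point x, -y, -z); pixel columns grow to the right and rows downward; lengths in mm; the calibration is good to about 2 mm. A picture is of the moment at which its call begins: read the wrist's pose just before it. camera_model takes no time and is no camera call; for the wrist camera it gives the pose at the moment of the call.
- robot.finish_job(): hands the job in; it is judged then, once.
The state is a dict: "time": time; "q": joint angles; "dq": joint speeds; "joint_torque": joint torques, N m; "position": TCP position; "orientation": TCP orientation; "contact_force": force on the tool from outside, world axes, zero at the start; "wrist_torque": the same for the moment, N m; "finger_gap": opening from 0.0 (shut) to 1.0 (fully open); "gripper_force": force on a finger pad.
Only numpy, scipy, OpenCV 4.12 (cv2) and the standard library are available. Lean on these libraries where they do the work, as an engineer would, in place of code of your own. Each camera call takes 0.05 s, during which the arm holds its last target. There are 200 camera calls.

TASK

Line up the four white spray bottles on the stand in order of height, the tallest on the pad next to the yellow sharps bin and the shortest on the pad at the far end. Each bottle must end standing upright in the middle of its own pad, let go and still; do not knock any bottle over on the way.

Things in the scene. Friction and masses are not known exactly. Their poses are not given: they have to be found in the camera images.
- bottle_h80: The shortest of four upright white plastic spray bottles with a paper label and a blue stripe: 80 mm tall in all, round body 34 mm in diameter, sloping in to a plain round cap 22 mm in diameter that makes up the top 34 mm. About 50 g (varies by a third). Loose, standing on the table at the start. Origin: centre of its underside; z up its axis.
- bottle_h105: The second shortest of four upright white plastic spray bottles with a paper label and a blue stripe: 105 mm tall in all, round body 40 mm in diameter, sloping in to a plain round cap 22 mm in diameter that makes up the top 34 mm. About 80 g (varies by a third). Loose, standing on the table at the start. Origin: centre of its underside; z up its axis.
- bottle_h130: The second tallest of four upright white plastic spray bottles with a paper label and a blue stripe: 130 mm tall in all, round body 46 mm in diameter, sloping in to a plain round cap 22 mm in diameter that makes up the top 34 mm. About 130 g (varies by a third). Loose, standing on the table at the start. Origin: centre of its underside; z up its axis.
- bottle_h155: The tallest of four upright white plastic spray bottles with a paper label and a blue stripe: 155 mm tall in all, round body 52 mm in diameter, sloping in to a plain round cap 22 mm in diameter that makes up the top 34 mm. About 200 g (varies by a third). Loose, standing on the table at the start. Origin: centre of its underside; z up its axis.
- pad0: One of four equal flat round black rubber pads, 72 mm in diameter, 3 mm thick, fixed in one row along the stand about 90 mm apart (78 mm or more); the numbers say nothing about its place in the row. Origin: centre of its underside, on the stand's top; its top face lies 3 mm higher (11 mm above the table).
- pad1: One of four equal flat round black rubber pads, 72 mm in diameter, 3 mm thick, fixed in one row along the stand about 90 mm apart (78 mm or more); the numbers say nothing about its place in the row. Origin: centre of its underside, on the stand's top; its top face lies 3 mm higher (11 mm above the table).
- pad2: One of four equal flat round black rubber pads, 72 mm in diameter, 3 mm thick, fixed in one row along the stand about 90 mm apart (78 mm or more); the numbers say nothing about its place in the row. Origin: centre of its underside, on the stand's top; its top face lies 3 mm higher (11 mm above the table).
- pad3: One of four equal flat round black rubber pads, 72 mm in diameter, 3 mm thick, fixed in one row along the stand about 90 mm apart (78 mm or more); the numbers say nothing about its place in the row. Origin: centre of its underside, on the stand's top; its top face lies 3 mm higher (11 mm above the table).
- stand: Flat white stand plate with thin steel edge strips, 376 mm long (its y), 100 mm wide (its x), 8 mm thick, fixed on the table; the row of pads runs along its y axis. Origin: centre of its underside.
- sharps_bin: Round yellow sharps bin with a red lid, 85 mm across, 90 mm tall, fixed just beyond one end of the stand, its centre about 245 mm from the stand's centre; which end varies. A square blue swab tub with a white lid, 82 mm wide and 72 mm tall, stands beyond the other end. Origin: centre of its underside.
Things that resemble listed ones, but are neither listed nor needed, are in the scene too. What is shaped like the bottle_h80 but brown or turquoise is not meant.

How it is judged (in metres and radians):
At the end, for the whole second after the job is handed in: All four bottles stand upright (within 7 degrees) and at rest on the stand's pads, each centred within 14 mm of a pad, one to a pad, their heights falling steadily from the pad nearest the sharps bin to the pad farthest from it (angle between each of bottle_h80, bottle_h105, bottle_h130, bottle_h155's own z axis and vertical below 0.12 rad and height (world z) of bottle_h80 between 0.006 and 0.016 m and linear speed of each of bottle_h80, bottle_h105, bottle_h130, bottle_h155 below 0.02 m/s and angular speed of each of bottle_h80, bottle_h105, bottle_h130, bottle_h155 below 0.2 rad/s and (horizontal distance between bottle_h80 and pad0 below 0.014 m or horizontal distance between bottle_h80 and pad1 below 0.014 m or horizontal distance between bottle_h80 and pad2 below 0.014 m or horizontal distance between bottle_h80 and pad3 below 0.014 m) and height (world z) of bottle_h105 between 0.006 and 0.016 m and (horizontal distance between bottle_h105 and pad0 below 0.014 m or horizontal distance between bottle_h105 and pad1 below 0.014 m or horizontal distance between bottle_h105 and pad2 below 0.014 m or horizontal distance between bottle_h105 and pad3 below 0.014 m) and height (world z) of bottle_h130 between 0.006 and 0.016 m and (horizontal distance between bottle_h130 and pad0 below 0.014 m or horizontal distance between bottle_h130 and pad1 below 0.014 m or horizontal distance between bottle_h130 and pad2 below 0.014 m or horizontal distance between bottle_h130 and pad3 below 0.014 m) and height (world z) of bottle_h155 between 0.006 and 0.016 m and (horizontal distance between bottle_h155 and pad0 below 0.014 m or horizontal distance between bottle_h155 and pad1 below 0.014 m or horizontal distance between bottle_h155 and pad2 below 0.014 m or horizontal distance between bottle_h155 and pad3 below 0.014 m) and ((y of sharps_bin in the frame of stand above 0 m and y of bottle_h80 in the frame of stand between -0.165 and -0.105 m and y of bottle_h105 in the frame of stand between -0.075 and -0.015 m and y of bottle_h130 in the frame of stand between 0.015 and 0.075 m and y of bottle_h155 in the frame of stand between 0.105 and 0.165 m) or (y of sharps_bin in the frame of stand below 0 m and y of bottle_h80 in the frame of stand between 0.105 and 0.165 m and y of bottle_h105 in the frame of stand between 0.015 and 0.075 m and y of bottle_h130 in the frame of stand between -0.075 and -0.015 m and y of bottle_h155 in the frame of stand between -0.165 and -0.105 m))); the robot touches nothing.
It fails at once if A bottle is knocked over (tilted more than 46 degrees) (angle between any of bottle_h80, bottle_h105, bottle_h130, bottle_h155's own z axis and vertical above 0.8 rad).
It also fails if it takes over 104 s, if anything falls off the work surface, if the arm or the gripper's body presses on something with over 40 N, if the wrist force passes 120 N, or if a joint passes its speed limit or range.

## Working session

There is one attempt and no reset: what is moved stays moved. The work goes in short steps, Python scripts to look and compute and a shell command to move; the robot and the scene stay as the last step left them, time stands still between calls to the robot, and variables do not carry over. Pictures are saved under pics/ and viewed, at most 14 in all, crops included, and the job is handed in when it is done.

```bash
mkdir -p pics
cat > h.py <<'E'
import numpy as np, cv2
from plant import status, get_image, camera_model, robot
def grab(name):
    m=camera_model(name); im,d=get_image(name); np.savez('/tmp/%s.npz'%name,im=im,d=d,**{k:m[k] for k in ('fx','fy','cx','cy','pose')}); return im,d,m
def load(name):
    z=np.load('/tmp/%s.npz'%name); return z['im'],z['d'],z
def pts(d,m):
    v,u=np.mgrid[:d.shape[0],:d.shape[1]]
    P=np.stack([(u-m['cx'])/m['fx']*d,-(v-m['cy'])/m['fy']*d,-d],-1)
    T=np.array(m['pose']); return P@T[:3,:3].T+T[:3,3]
E
python3 - <<'E'
from h import *
print(status.sense())
for n in('scene','side'):
    im,d,m=grab(n); print(n,{k:np.round(m[k],3) for k in m}); cv2.imwrite(f'pics/{n}0.png',im[:,:,::-1])
E
```

```text
{'time': 0.0, 'q': array([ 1.09961844e+00,  1.31170331e-01,  1.48928672e+00, -1.34028303e-05,
        1.52302292e+00, -8.53956788e-02]), 'dq': array([-3.77451679e-06,  5.43444226e-04, -6.26330641e-04, -2.02257376e-04,
        1.66691703e-04, -3.82323787e-04]), 'joint_torque': array([ 1.02679242e-03, -5.59836388e+01, -4.91762674e+01,  7.67429033e-02,
        3.51214490e-02, -1.88934687e-04]), 'position': array([225.48500654, 555.38605722, 217.57790974]), 'orientation': array([-2.52795129e-04,  1.91696774e-01,  9.81453746e-01, -9.09191752e-04]), 'contact_force': array([-1.18489586, -0.62239805,  0.56790065]), 'wrist_torque': array([-0.01747591, -0.01763835,  0.09338294]), 'gripper_force': 0.0, 'finger_gap': 0.9991001045573948}
scene {'fx': np.float64(438.412), 'fy': np.float64(438.412), 'cx': np.float64(316.851), 'cy': np.float64(198.514), 'pose': array([[-7.370000e-01, -4.360000e-01,  5.150000e-01,  1.026727e+03],
       [ 6.750000e-01, -4.740000e-01,  5.650000e-01,  5.810730e+02],
       [-3.000000e-03,  7.650000e-01,  6.440000e-01,  7.017760e+02],
       [ 0.000000e+00,  0.000000e+00,  0.000000e+00,  1.000000e+00]])}
side {'fx': np.float64(418.03), 'fy': np.float64(418.03), 'cx': np.float64(316.724), 'cy': np.float64(199.285), 'pose': array([[ 7.63000e-01,  4.56000e-01, -4.58000e-01,  7.54070e+01],
       [-6.46000e-01,  5.42000e-01, -5.37000e-01, -5.23984e+02],
       [ 4.00000e-03,  7.05000e-01,  7.09000e-01,  7.10703e+02],
       [ 0.00000e+00,  0.00000e+00,  0.00000e+00,  1.00000e+00]])}
```

View pics/scene0.png

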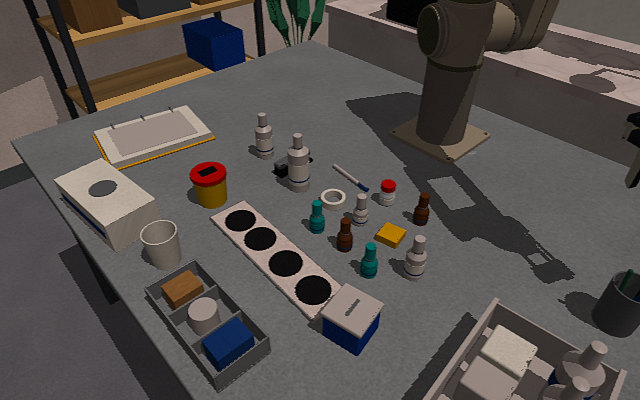

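View pics/side0.png

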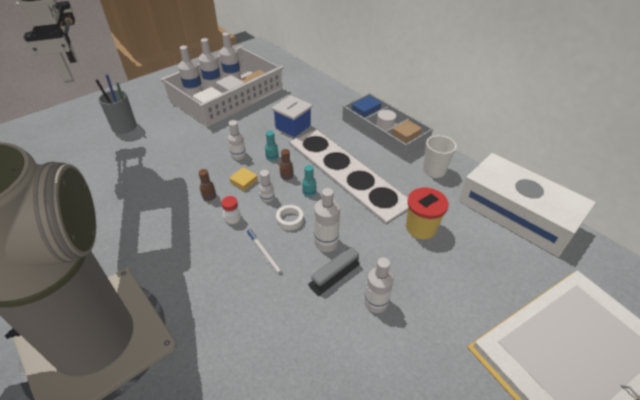

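The scene view shows the white bottles at (264,135), (298,163), (361,210) and (416,258). The yellow bin is at (209,185), the tub at (352,315), and the pads run from (240,220) to (314,290).

Possible mix-ups:
- Brown bottles at (345,233) and (422,208)
- Turquoise bottles at (317,216) and (370,260)
- Red-lidded jar at (388,192)
- Bottles in the crate, around (580,370)

I choose the four free-standing white ones.

```bash
cat > loc.py <<'E'
from h import *
from scipy.optimize import least_squares
def circ(xy,r,c0):
    s=least_squares(lambda c:np.hypot(*(xy-c).T)-r,c0,loss='soft_l1',f_scale=1.0); return s.x
if __name__=='__main__':
    for n,seeds in (('scene',{'A':(264,135),'B':(298,163),'C':(361,210),'D':(416,258),'bin':(209,175),'tub':(350,300),'t1':(317,216),'b1':(345,233),'t2':(370,260),'b2':(422,208),'jar':(388,190)}),('side',{'A':(378,290),'B':(327,215),'C':(266,187),'D':(236,140)})):
        im,d,m=load(n); P=pts(d,m)
        for k,(u,v) in seeds.items():
            p=P[v-2:v+3,u-2:u+3].reshape(-1,3); p=np.median(p,0)
            cam=np.array(m['pose'])[:2,3]
            dirn=(p[:2]-cam)/np.hypot(*(p[:2]-cam))
            g=p[:2]+dirn*15
            Q=P.reshape(-1,3); Q=Q[(np.hypot(*(Q[:,:2]-g).T)<35)&(Q[:,2]>20)&(Q[:,2]<170)]
            top=np.percentile(Q[:,2],99.5)
            cap=Q[(Q[:,2]>top-30)&(Q[:,2]<top-4)]
            tp=Q[Q[:,2]>top-4]
            print(n,k,p.round(0),'top',top.round(1),'cap fit',circ(cap[:,:2],11,g).round(1) if len(cap)>5 else '','topmean',tp[:,:2].mean(0).round(1),len(cap))
    for n in('scene','side'):
        im,d,m=load(n); P=pts(d,m)
        black=((im.max(2)<45)&(abs(P[...,2]-11)<7)).astype(np.uint8)
        N,L,S,C=cv2.connectedComponentsWithStats(black)
        for i in range(1,N):
            if S[i,4]>200:
                cn=max(cv2.findContours((L==i).astype(np.uint8),0,1)[0],key=len)
                (cx,cy),ax,an=cv2.fitEllipse(cn)
                r=np.array([(cx-m['cx'])/m['fx'],-(cy-m['cy'])/m['fy'],-1]); T=np.array(m['pose']); r=T[:3,:3]@r; o=T[:3,3]
                X=o+r*(11-o[2])/r[2]; q=P[L==i]
                print(n,'pad',(round(cx),round(cy)),X.round(1),'depthmean',q.mean(0).round(1),S[i,4])
E
python3 loc.py
```

```text
scene A [ 455. -254.   79.] top 131.2 cap fit [ 443.3 -275. ] topmean [ 445.3 -272.8] 69
scene B [483. -82.  92.] top 156.9 cap fit [ 467.  -101.6] topmean [469.  -99.4] 83
scene C [457. 103.  45.] top 82.2 cap fit [449.9  94.5] topmean [451.3  96.1] 87
scene D [497. 285.  65.] top 106.5 cap fit [483.7 276.1] topmean [485.8 277.3] 107
scene bin [ 663. -190.   88.] top 92.8 cap fit [ 657.2 -197.1] topmean [ 657.8 -204.8] 289
scene tub [666. 271.  72.] top 74.8 cap fit [660.5 263.4] topmean [661.6 268.4] 76
scene t1 [546.  53.  50.] top 82.2 cap fit [538.9  43.5] topmean [540.   45.5] 92
scene b1 [539. 134.  52.] top 81.9 cap fit [532.9 126.2] topmean [534.4 127.4] 92
scene t2 [556. 219.  50.] top 81.9 cap fit [548.3 211.3] topmean [549.8 212.5] 101
scene b2 [354. 194.  51.] top 82.2 cap fit [344.7 187.7] topmean [346.3 188.4] 95
scene jar [363. 101.  51.] top 61.0 cap fit [354.4  93.4] topmean [351.5  89.8] 127
side A [ 421. -286.   79.] top 131.4 cap fit [ 439.8 -272.4] topmean [ 438.4 -273.4] 113
side B [ 449. -117.  113.] top 156.0 cap fit [463.6 -99.5] topmean [ 462.1 -101. ] 103
side C [441.  86.  43.] top 82.1 cap fit [446.7  97.3] topmean [445.6  95.6] 82
side D [475. 262.  63.] top 106.6 cap fit [481.1 278.6] topmean [479.5 276. ] 75
scene pad (240, 220) [657.  -88.2  11. ] depthmean [657.1 -88.1  11.3] 498
scene pad (260, 238) [658.9  -9.9  11. ] depthmean [658.9  -9.9  11.3] 570
scene pad (285, 263) [663.3  83.8  11. ] depthmean [663.3  83.7  11.2] 680
scene pad (313, 290) [667.4 174.4  11. ] depthmean [667.2 174.2  11.2] 817
scene pad (615, 315) [293.7 598.   11. ] depthmean [329.3 597.4  11.1] 242
```

```bash
cat > plan.py <<'E'
import sys
from h import *
from scipy.spatial.transform import Rotation as R
# usage: plan.py x y z : shift in tool axes (units of 1000 mm) and roll to bring tool y onto world +x
s=status.sense(); w,x,y,z=s['orientation']; M=R.from_quat([x,y,z,w]).as_matrix()
t=np.array(list(map(float,sys.argv[1:4])))
yaw=np.degrees(np.arctan2(M[1,1],M[0,1]))
print('t',round(s['time'],2),'pos',s['position'].round(1),'shift',(M.T@(t-s['position'])/1000).round(4),'roll',round(yaw/90,3),'tilt',np.degrees(np.arccos(-M[2,2])).round(2),'gap',round(s['finger_gap'],3))
E
python3 - <<'E'
from h import *
im,d,m=load('scene'); cv2.imwrite('pics/crop.png',cv2.resize(im[100:290,230:440],None,fx=2.8,fy=2.8,interpolation=2)[:,:,::-1])
im,d,m=load('side'); P=pts(d,m)
black=((im.max(2)<75)&(abs(P[...,2]-11)<7)&(P[...,0]>600)).astype(np.uint8)
N,L,S,C=cv2.connectedComponentsWithStats(black)
for i in range(1,N):
    if S[i,4]>200: print('side pad',C[i].round(0),P[L==i].mean(0).round(1),S[i,4])
E
python3 plan.py 465 -100.5 250
```

```text
side pad [315. 143.] [662.7 172.3  11.2] 261
side pad [337. 160.] [658.9  81.5  11.1] 298
side pad [360. 180.] [653.9 -12.   11.2] 350
side pad [383. 197.] [652.2 -90.2  11.3] 404
t 0.1 pos [225.5 555.5 217.7] shift [-0.4687 -0.5177 -0.0315] roll 0.754 tilt 0.09 gap 0.997
```

View pics/crop.png

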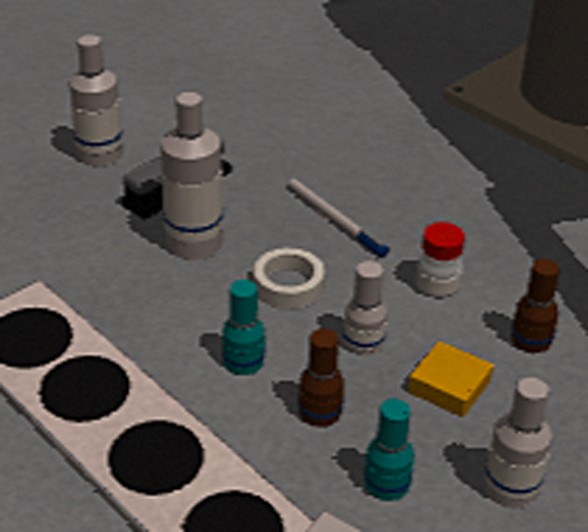

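The crop confirms four white, blue-striped bottles at crop (90,100), (190,180), (367,310) and (520,445). The brown and turquoise decoys stand among them. I start with the tallest, B.

```bash
python3 -m pendant '[{"dx":-0.469,"dy":-0.518,"dz":-0.032,"roll":0.754},{"dx":-0.469,"dy":-0.518,"dz":-0.032,"roll":0.754},{"dx":-0.469,"dy":-0.518,"dz":-0.032,"roll":0.754},{"dx":-0.469,"dy":-0.518,"dz":-0.032,"roll":0.754},{"dx":-0.469,"dy":-0.518,"dz":-0.032,"roll":0.754}]' 0.65 20; python3 plan.py 465 -100.5 250
```

```text
time: 0.72
position: [332.9, 260.8, 232.7]
orientation: [0.0, 0.617, 0.787, -0.0]
contact_force: [1.3, -0.3, 1.0]
finger_gap: 0.653
gripper_force: 0.0
t 0.72 pos [332.9 260.8 232.7] shift [-0.3824  0.0418 -0.0172] roll 0.154 tilt 0.01 gap 0.653
```

```bash
python3 -m pendant '[{"dx":-0.38,"dy":0.04,"dz":-0.017,"roll":0.154},{"dx":-0.38,"dy":0.04,"dz":-0.017,"roll":0.154},{"dx":-0.38,"dy":0.04,"dz":-0.017,"roll":0.154},{"dx":-0.38,"dy":0.04,"dz":-0.017,"roll":0.154},{"dx":-0.38,"dy":0.04,"dz":-0.017,"roll":0.154}]'; python3 -m pendant '[{}]'; python3 plan.py 465 -100.5 250
```

```text
time: 1.35
position: [440.7, -32.4, 246.8]
orientation: [0.0, 0.705, 0.709, 0.0]
contact_force: [1.6, 1.3, 0.3]
finger_gap: 0.653
gripper_force: 0.0
t 1.35 pos [440.7 -32.4 246.8] shift [-0.0682  0.0239 -0.0032] roll 0.003 tilt 0.02 gap 0.653$[0]: bad value
```

```bash
python3 -m pendant '[{"dx":-0.068,"dy":0.024,"dz":-0.003,"roll":0.003},{"dx":-0.068,"dy":0.024,"dz":-0.003,"roll":0.003},{"dx":-0.068,"dy":0.024,"dz":-0.003,"roll":0.003},{"dx":-0.068,"dy":0.024,"dz":-0.003,"roll":0.003}]'; python3 plan.py 465 -100.5 125
python3 - <<'E'
from h import *
im,d,m=grab('wrist'); cv2.imwrite('pics/w1.png',im[:,:,::-1]); print(np.array(m['pose']).round(2))
P=pts(d,m); Q=P.reshape(-1,3); Q=Q[(np.hypot(Q[:,0]-465,Q[:,1]+100)<30)&(Q[:,2]>150)&(Q[:,2]<165)]; print(len(Q),Q.min(0),Q.max(0),Q.mean(0))
E
```

```text
time: 1.85
position: [464.6, -96.9, 249.6]
orientation: [-0.0, 0.706, 0.708, 0.0]
contact_force: [-0.2, 0.1, -0.1]
finger_gap: 0.651
gripper_force: 0.0
t 1.85 pos [464.6 -96.9 249.6] shift [-0.0037  0.0004  0.1246] roll 0.001 tilt 0.04 gap 0.651
[[ 1.0000e+00 -0.0000e+00 -0.0000e+00  4.6378e+02]
 [ 0.0000e+00  9.6000e-01  2.7000e-01 -2.2220e+01]
 [-0.0000e+00 -2.7000e-01  9.6000e-01  4.1630e+02]
 [ 0.0000e+00  0.0000e+00  0.0000e+00  1.0000e+00]]
410 [ 453.09378666 -109.13908445  150.03583923] [473.87266175 -88.57785546 157.01179096] [463.77071697 -98.28282666 155.14448945]
```

View pics/w1.png

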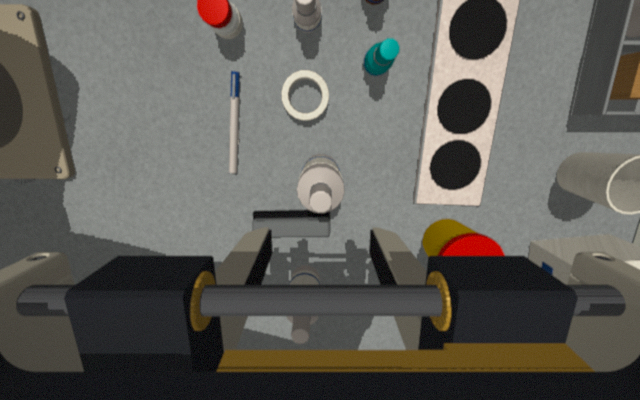

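The wrist view shows the tall bottle's cap at (320,198), centred between the open fingers, with the pads at (455,165), (465,106) and (478,28). I measure the pads from here and descend.

```bash
python3 - <<'E'
from h import *
im,d,m=load('wrist'); P=pts(d,m)
black=((im.max(2)<60)&(abs(P[...,2]-11)<7)&(P[...,0]>600)).astype(np.uint8)
N,L,S,C=cv2.connectedComponentsWithStats(black)
for i in range(1,N):
    if S[i,4]>200: print('wrist pad',C[i].round(0),P[L==i].mean(0).round(1),S[i,4])
E
python3 -m pendant '[{"dx":-0.003,"dy":-0.001,"dz":0.06},{"dx":-0.003,"dy":-0.001,"dz":0.1},{"dx":-0.003,"dy":-0.001,"dz":0.125},{"dx":-0.003,"dy":-0.001,"dz":0.125},{"dx":-0.003,"dy":-0.001,"dz":0.125}]'; python3 -m pendant '[{"dx":0},{"dx":0},{"dx":0},{"dx":0},{"dx":0}]' 0 25; python3 plan.py 464 -99 180
```

```text
wrist pad [477.  28.] [658.9  82.8  11.5] 2658
wrist pad [464. 106.] [654.2 -10.   11.5] 2173
wrist pad [455. 165.] [652.4 -88.2  11.5] 1832
t 1.9 pos [464.7 -96.8 249.8] shift [-0.0022 -0.0007  0.0698] roll 0.002 tilt 0.02 gap 0.647$[0]: bad value
$[0]: bad value
```

```bash
python3 -m pendant '[{"dx":-0.003,"dy":-0.001,"dz":0.06,"roll":0},{"dx":-0.003,"dy":-0.001,"dz":0.1,"roll":0},{"dx":-0.003,"dy":-0.001,"dz":0.125,"roll":0},{"dx":-0.003,"dy":-0.001,"dz":0.125,"roll":0},{"dx":-0.003,"dy":-0.001,"dz":0.125,"roll":0}]'; python3 -m pendant '[{"dx":0,"dy":0,"dz":0,"roll":0},{"dx":0,"dy":0,"dz":0,"roll":0},{"dx":0,"dy":0,"dz":0,"roll":0},{"dx":0,"dy":0,"dz":0,"roll":0},{"dx":0,"dy":0,"dz":0,"roll":0}]' 0 25; python3 plan.py 654 -89 180
```

```text
time: 2.52
position: [464.7, -100.7, 126.3]
orientation: [0.001, 0.706, 0.708, 0.0]
contact_force: [0.2, 0.4, -0.1]
finger_gap: 0.651
gripper_force: 0.0
time: 3.15
position: [464.1, -101.3, 124.9]
orientation: [0.0, 0.707, 0.707, 0.0]
contact_force: [0.5, -0.4, 0.4]
finger_gap: 0.231
gripper_force: 25.0
t 3.15 pos [ 464.1 -101.3  124.9] shift [ 0.0121  0.19   -0.055 ] roll 0.0 tilt 0.02 gap 0.231
```

```bash
python3 -m pendant '[{"dx":0,"dy":0,"dz":-0.03,"roll":0},{"dx":0,"dy":0,"dz":-0.055,"roll":0},{"dx":0.005,"dy":0.05,"dz":-0.055,"roll":0},{"dx":0.01,"dy":0.1,"dz":-0.055,"roll":0},{"dx":0.01,"dy":0.15,"dz":-0.055,"roll":0}]'; python3 plan.py 653.5 -90.5 180
```

```text
time: 3.78
position: [615.2, -90.7, 179.4]
orientation: [-0.0, 0.707, 0.708, -0.0]
contact_force: [-0.2, 0.0, -1.3]
finger_gap: 0.228
gripper_force: 25.0
t 3.77 pos [615.2 -90.7 179.4] shift [ 0.0001  0.0383 -0.0007] roll 0.001 tilt 0.03 gap 0.228
```

```bash
python3 -m pendant '[{"dx":0,"dy":0.02,"dz":0,"roll":0},{"dx":0,"dy":0.038,"dz":0,"roll":0},{"dx":0,"dy":0.038,"dz":0.015,"roll":0},{"dx":0,"dy":0.038,"dz":0.03,"roll":0},{"dx":0,"dy":0.038,"dz":0.03,"roll":0}]'; python3 plan.py 653.5 -90.5 136
python3 - <<'E'
from h import *
for n in('wrist','scene','side'):
    im,d,m=grab(n); P=pts(d,m); Q=P.reshape(-1,3)
    b=Q[(abs(Q[:,0]-653)<40)&(abs(Q[:,1]+90)<40)&(Q[:,2]>40)&(Q[:,2]<100)]
    from loc import circ
    if len(b)>20: print(n,len(b),circ(b[:,:2],26,[653,-90]).round(1))
E
```

```text
time: 4.4
position: [649.5, -90.7, 146.6]
orientation: [-0.002, 0.707, 0.707, -0.001]
contact_force: [0.7, 0.6, -2.7]
finger_gap: 0.232
gripper_force: 25.0
t 4.4 pos [649.5 -90.7 146.6] shift [0.0002 0.0041 0.0106] roll 0.0 tilt 0.3 gap 0.232
wrist 632 [648.5 -88.3]
scene 483 [653.  -90.7]
side 454 [649.9 -89.7]
```

```bash
python3 -m pendant '[{"dx":0.0005,"dy":0.004,"dz":0,"roll":0},{"dx":0.0005,"dy":0.004,"dz":0.005,"roll":0},{"dx":0.0005,"dy":0.004,"dz":0.009,"roll":0},{"dx":0.0005,"dy":0.004,"dz":0.009,"roll":0}]'; python3 plan.py 653.5 -90 136
```

```text
time: 5.05
position: [655.4, -90.5, 140.0]
orientation: [-0.001, 0.707, 0.707, -0.0]
contact_force: [0.8, -0.3, -1.9]
finger_gap: 0.232
gripper_force: 25.0
t 5.05 pos [655.4 -90.5 140. ] shift [ 0.0005 -0.0019  0.004 ] roll 0.001 tilt 0.08 gap 0.232
```

```bash
python3 -m pendant '[{"dx":0,"dy":-0.001,"dz":0.002,"roll":0},{"dx":0,"dy":-0.001,"dz":0.004,"roll":0},{"dx":0,"dy":-0.001,"dz":0.004,"roll":0},{"dx":0,"dy":-0.001,"dz":0.004,"roll":0}]'; python3 plan.py 653.5 -90 136
```

```text
time: 5.55
position: [655.0, -90.5, 136.9]
orientation: [0.0, 0.707, 0.707, 0.0]
contact_force: [-0.8, -0.3, -1.3]
finger_gap: 0.229
gripper_force: 25.0
t 5.55 pos [655.  -90.5 136.9] shift [ 0.0006 -0.0015  0.0009] roll 0.001 tilt 0.01 gap 0.229
```

Lower 1.5 mm more, check the contact force, release part way and lift.

```bash
python3 -m pendant '[{"dx":0,"dy":-0.001,"dz":0.0015,"roll":0},{"dx":0,"dy":-0.001,"dz":0.0015,"roll":0}]'; python3 -m pendant '[{"dx":0,"dy":0,"dz":0,"roll":0},{"dx":0,"dy":0,"dz":0,"roll":0},{"dx":0,"dy":0,"dz":0,"roll":0}]' 0.6;  python3 -m pendant '[{"dx":0,"dy":0,"dz":-0.03,"roll":0},{"dx":0,"dy":0,"dz":-0.07,"roll":0},{"dx":0,"dy":0,"dz":-0.1,"roll":0}]'; python3 plan.py 440 -273 190
python3 - <<'E'
from h import *
from loc import circ
for n in('wrist','scene','side'):
    im,d,m=grab(n); P=pts(d,m); Q=P.reshape(-1,3)
    b=Q[(abs(Q[:,0]-653)<40)&(abs(Q[:,1]+90)<40)&(Q[:,2]>40)&(Q[:,2]<100)]
    if len(b)>20: print(n,len(b),circ(b[:,:2],26,[653,-90]).round(1))
E
```

```text
time: 5.8
position: [654.4, -90.6, 136.1]
orientation: [0.001, 0.707, 0.707, 0.0]
contact_force: [1.5, -0.1, 2.3]
finger_gap: 0.232
gripper_force: 25.0
time: 6.18
position: [653.8, -90.5, 135.2]
orientation: [-0.0, 0.707, 0.707, -0.0]
contact_force: [0.2, -0.5, -0.2]
finger_gap: 0.5
gripper_force: 0.0
time: 6.55
position: [654.2, -90.6, 237.2]
orientation: [0.001, 0.707, 0.707, 0.0]
contact_force: [0.4, -0.6, 0.0]
finger_gap: 0.599
gripper_force: 0.0
t 6.55 pos [654.2 -90.6 237.2] shift [-0.1822 -0.2144  0.047 ] roll 0.001 tilt 0.07 gap 0.599
wrist 298 [654.1 -88.3]
scene 503 [657.5 -90.5]
side 462 [653.5 -89.3]
```

```bash
python3 -m pendant '[{"dx":-0.182,"dy":-0.214,"dz":0.037,"roll":0.001},{"dx":-0.182,"dy":-0.214,"dz":0.037,"roll":0.001},{"dx":-0.182,"dy":-0.214,"dz":0.037,"roll":0.001},{"dx":-0.182,"dy":-0.214,"dz":0.037,"roll":0.001},{"dx":-0.182,"dy":-0.214,"dz":0.037,"roll":0.001}]'; python3 -m pendant '[{"dx":0,"dy":0,"dz":0,"roll":0}]';python3 plan.py 440 -272.6 200
python3 - <<'E'
from h import *
im,d,m=grab('wrist'); P=pts(d,m); Q=P.reshape(-1,3); Q=Q[(np.hypot(Q[:,0]-440,Q[:,1]+273)<25)&(Q[:,2]>125)&(Q[:,2]<138)]; print(len(Q),Q.min(0),Q.max(0),(Q.min(0)+Q.max(0))/2)
E
```

```text
time: 7.32
position: [436.8, -273.5, 195.7]
orientation: [-0.002, 0.708, 0.706, -0.001]
contact_force: [0.8, -0.2, -0.0]
finger_gap: 0.599
gripper_force: 0.0
time: 7.45
position: [437.6, -273.4, 196.1]
orientation: [-0.002, 0.709, 0.706, -0.0]
contact_force: [0.7, -0.6, 0.2]
finger_gap: 0.6
gripper_force: 0.0
t 7.45 pos [ 437.6 -273.4  196.1] shift [ 0.0009  0.0024 -0.0039] roll -0.003 tilt 0.19 gap 0.6
509 [ 429.52440154 -282.64827735  125.37730012] [ 450.73669812 -261.16843763  132.48603225] [ 440.13054983 -271.90835749  128.93166619]
```

```bash
python3 -m pendant '[{"dx":0.001,"dy":0.002,"dz":0.04,"roll":0},{"dx":0.001,"dy":0.002,"dz":0.075,"roll":0},{"dx":0.001,"dy":0.002,"dz":0.097,"roll":0},{"dx":0.001,"dy":0.002,"dz":0.097,"roll":0},{"dx":0.001,"dy":0.002,"dz":0.097,"roll":0}]'; python3 -m pendant '[{"dx":0,"dy":0,"dz":0,"roll":0},{"dx":0,"dy":0,"dz":0,"roll":0},{"dx":0,"dy":0,"dz":0,"roll":0},{"dx":0,"dy":0,"dz":0,"roll":0},{"dx":0,"dy":0,"dz":0,"roll":0}]' 0 25; python3 plan.py 654 -10 170
```

```text
time: 8.12
position: [443.0, -271.4, 102.1]
orientation: [0.0, 0.707, 0.707, 0.0]
contact_force: [0.5, 0.1, 0.8]
finger_gap: 0.6
gripper_force: 0.0
time: 8.75
position: [442.1, -271.8, 101.5]
orientation: [0.0, 0.707, 0.707, -0.0]
contact_force: [-1.4, 0.7, 1.1]
finger_gap: 0.229
gripper_force: 25.0
t 8.75 pos [ 442.1 -271.8  101.5] shift [ 0.262   0.2117 -0.0685] roll -0.001 tilt 0.01 gap 0.229
```

```bash
python3 -m pendant '[{"dx":0,"dy":0,"dz":-0.03,"roll":0},{"dx":0,"dy":0,"dz":-0.065,"roll":0},{"dx":0.05,"dy":0,"dz":-0.065,"roll":0},{"dx":0.1,"dy":0,"dz":-0.065,"roll":0},{"dx":0.15,"dy":0,"dz":-0.065,"roll":0}]'; python3 -m pendant '[{"dx":0.05,"dy":0,"dz":0,"roll":0},{"dx":0.1,"dy":0,"dz":0,"roll":0},{"dx":0.111,"dy":0.05,"dz":0,"roll":0},{"dx":0.111,"dy":0.1,"dz":0,"roll":0},{"dx":0.111,"dy":0.15,"dz":0,"roll":0}]'; python3 plan.py 654.5 -11 112
```

```text
time: 9.38
position: [441.8, -120.4, 166.2]
orientation: [-0.0, 0.708, 0.707, 0.0]
contact_force: [0.7, 1.2, -1.9]
finger_gap: 0.234
gripper_force: 25.0
time: 10.0
position: [593.6, -10.3, 166.1]
orientation: [0.0, 0.707, 0.707, -0.0]
contact_force: [1.0, 0.2, -0.3]
finger_gap: 0.227
gripper_force: 25.0
t 10.0 pos [593.6 -10.3 166.1] shift [-0.0007  0.0609  0.0541] roll 0.0 tilt 0.0 gap 0.227
```

```bash
cat > chk.py <<'E'
import sys
from h import *
from loc import circ
x,y,r,h=map(float,sys.argv[1:5])
for n in('wrist','scene','side'):
    im,d,m=grab(n); Q=pts(d,m).reshape(-1,3)
    b=Q[(np.hypot(Q[:,0]-x,Q[:,1]-y)<38)&(Q[:,2]>20)&(Q[:,2]<h)]
    if len(b)>20: print(n,len(b),circ(b[:,:2],r,[x,y]).round(1))
E
python3 -m pendant '[{"dx":-0.0005,"dy":0.03,"dz":0,"roll":0},{"dx":-0.0005,"dy":0.061,"dz":0,"roll":0},{"dx":-0.0005,"dy":0.061,"dz":0.02,"roll":0},{"dx":-0.0005,"dy":0.061,"dz":0.043,"roll":0},{"dx":-0.0005,"dy":0.061,"dz":0.043,"roll":0}]'; python3 plan.py 654.5 -11 113; python3 chk.py 654.5 -11 23 85
```

```text
time: 10.62
position: [649.9, -11.1, 119.2]
orientation: [-0.003, 0.707, 0.707, -0.002]
contact_force: [-0.8, -0.5, -1.1]
finger_gap: 0.228
gripper_force: 25.0
t 10.62 pos [649.9 -11.1 119.2] shift [0.0001 0.0047 0.0062] roll -0.0 tilt 0.41 gap 0.228
wrist 841 [648.6 -11.6]
scene 463 [653.  -14.1]
side 388 [650.6 -12.7]
```

```bash
python3 -m pendant '[{"dx":0.0015,"dy":0.002,"dz":0,"roll":0},{"dx":0.0015,"dy":0.002,"dz":0.004,"roll":0},{"dx":0.0015,"dy":0.002,"dz":0.006,"roll":0},{"dx":0.0015,"dy":0.002,"dz":0.006,"roll":0},{"dx":0.0015,"dy":0.002,"dz":0.006,"roll":0}]'; python3 plan.py 654.5 -11 112; python3 chk.py 654.5 -11 23 85
```

```text
time: 11.4
position: [655.2, -9.9, 117.3]
orientation: [-0.0, 0.707, 0.707, -0.0]
contact_force: [0.4, 0.3, -2.1]
finger_gap: 0.232
gripper_force: 25.0
t 11.4 pos [655.2  -9.9 117.3] shift [-0.0011 -0.0007  0.0053] roll -0.0 tilt 0.01 gap 0.232
wrist 849 [654.3 -10.4]
scene 478 [657.7 -12.7]
side 394 [653.9 -11.1]
```

```bash
python3 -m pendant '[{"dx":0.0005,"dy":0,"dz":0.002,"roll":0},{"dx":0.0005,"dy":0,"dz":0.0045,"roll":0},{"dx":0.0005,"dy":0,"dz":0.0055,"roll":0},{"dx":0.0005,"dy":0,"dz":0.0055,"roll":0}]'; python3 plan.py 654.5 -11 112
```

```text
time: 12.05
position: [655.5, -9.4, 112.5]
orientation: [0.0, 0.707, 0.707, 0.0]
contact_force: [-1.3, 0.1, 4.0]
finger_gap: 0.231
gripper_force: 25.0
t 12.05 pos [655.5  -9.4 112.5] shift [-0.0016 -0.001   0.0005] roll -0.0 tilt 0.04 gap 0.231
```

Contact is made, so I release, lift and head to C (h80), around (446,97).

```bash
python3 -m pendant '[{"dx":0,"dy":0,"dz":0,"roll":0},{"dx":0,"dy":0,"dz":0,"roll":0},{"dx":0,"dy":0,"dz":0,"roll":0}]' 0.5;  python3 -m pendant '[{"dx":0,"dy":0,"dz":-0.03,"roll":0},{"dx":0,"dy":0,"dz":-0.08,"roll":0},{"dx":0,"dy":0,"dz":-0.12,"roll":0}]'; python3 chk.py 654.5 -11 23 85; python3 plan.py 483 277 180
```

```text
time: 12.42
position: [655.1, -9.4, 111.5]
orientation: [-0.0, 0.707, 0.707, -0.0]
contact_force: [0.1, -0.1, -0.3]
finger_gap: 0.484
gripper_force: 0.0
time: 12.8
position: [655.4, -9.4, 233.7]
orientation: [0.0, 0.707, 0.707, 0.0]
contact_force: [1.0, -0.8, -0.4]
finger_gap: 0.5
gripper_force: 0.0
wrist 273 [654.3  -9.9]
scene 475 [657.5 -12.2]
side 386 [653.8 -10.7]
t 12.95 pos [657.1  -9.5 235.5] shift [ 0.2864 -0.1746  0.0543] roll -0.0 tilt 0.36 gap 0.499
```

```bash
python3 -m pendant '[{"dx":0.287,"dy":-0.175,"dz":0.054,"roll":0},{"dx":0.287,"dy":-0.175,"dz":0.054,"roll":0},{"dx":0.287,"dy":-0.175,"dz":0.054,"roll":0},{"dx":0.287,"dy":-0.175,"dz":0.054,"roll":0},{"dx":0.287,"dy":-0.175,"dz":0.054,"roll":0}]'; python3 -m pendant '[{"dx":0,"dy":0,"dz":0,"roll":0},{"dx":0,"dy":0,"dz":0,"roll":0}]';python3 plan.py 481.5 278 77
python3 - <<'E'
from h import *
im,d,m=grab('wrist'); P=pts(d,m); Q=P.reshape(-1,3); Q=Q[(np.hypot(Q[:,0]-482,Q[:,1]-278)<25)&(Q[:,2]>100)&(Q[:,2]<113)]; print(len(Q),Q.min(0),Q.max(0),(Q.min(0)+Q.max(0))/2)
E
```

```text
time: 13.58
position: [492.6, 255.3, 180.1]
orientation: [-0.001, 0.707, 0.707, -0.001]
contact_force: [0.4, 1.3, 0.6]
finger_gap: 0.505
gripper_force: 0.0
time: 13.82
position: [494.3, 253.9, 181.1]
orientation: [-0.0, 0.707, 0.707, -0.001]
contact_force: [-0.3, -0.4, -0.5]
finger_gap: 0.5
gripper_force: 0.0
t 13.82 pos [494.3 253.9 181.1] shift [ 0.0242 -0.0126  0.1041] roll 0.0 tilt 0.1 gap 0.5
496 [470.85837014 268.35947809 100.13873968] [492.25162267 289.71874623 107.4448513 ] [481.5549964  279.03911216 103.79179549]
```

```bash
python3 -m pendant '[{"dx":0.024,"dy":-0.012,"dz":0,"roll":0},{"dx":0.024,"dy":-0.012,"dz":0.04,"roll":0},{"dx":0.024,"dy":-0.012,"dz":0.08,"roll":0},{"dx":0.024,"dy":-0.012,"dz":0.104,"roll":0},{"dx":0.024,"dy":-0.012,"dz":0.104,"roll":0}]'; python3 -m pendant '[{"dx":0,"dy":0,"dz":0,"roll":0},{"dx":0,"dy":0,"dz":0,"roll":0},{"dx":0,"dy":0,"dz":0,"roll":0},{"dx":0,"dy":0,"dz":0,"roll":0},{"dx":0,"dy":0,"dz":0,"roll":0}]' 0 25; python3 plan.py 659.5 82.5 190
```

```text
time: 14.5
position: [481.9, 275.9, 75.7]
orientation: [-0.001, 0.708, 0.706, -0.002]
contact_force: [-0.9, -0.2, 0.7]
finger_gap: 0.503
gripper_force: 0.0
time: 15.12
position: [483.6, 278.6, 79.4]
orientation: [0.0, 0.707, 0.707, 0.001]
contact_force: [-0.9, -0.7, 5.8]
finger_gap: 0.231
gripper_force: 25.0
t 15.12 pos [483.6 278.6  79.4] shift [-0.1959  0.1762 -0.1104] roll -0.0 tilt 0.12 gap 0.231
```

```bash
python3 -m pendant '[{"dx":0,"dy":0,"dz":-0.03,"roll":0},{"dx":0,"dy":0,"dz":-0.08,"roll":0},{"dx":0,"dy":0,"dz":-0.115,"roll":0},{"dx":-0.045,"dy":0.035,"dz":-0.115,"roll":0},{"dx":-0.09,"dy":0.075,"dz":-0.115,"roll":0}]';  python3 plan.py 659 82.5 120
```

```text
time: 15.75
position: [558.4, 188.0, 194.2]
orientation: [0.0, 0.706, 0.708, 0.001]
contact_force: [0.6, 0.7, -0.2]
finger_gap: 0.233
gripper_force: 24.9
t 15.75 pos [558.4 188.  194.2] shift [-0.1057  0.1003  0.0742] roll 0.001 tilt 0.09 gap 0.233
```

```bash
python3 -m pendant '[{"dx":-0.04,"dy":0.04,"dz":0,"roll":0},{"dx":-0.08,"dy":0.08,"dz":0,"roll":0},{"dx":-0.105,"dy":0.1,"dz":0,"roll":0},{"dx":-0.105,"dy":0.1,"dz":0.04,"roll":0},{"dx":-0.105,"dy":0.1,"dz":0.074,"roll":0}]'; python3 -m pendant '[{"dx":0,"dy":0,"dz":0.02,"roll":0},{"dx":0,"dy":0,"dz":0.02,"roll":0},{"dx":0,"dy":0,"dz":0.02,"roll":0}]'; python3 plan.py 659.5 82.5 90; python3 chk.py 659 82 20 62
```

```text
time: 16.38
position: [657.6, 82.4, 117.7]
orientation: [-0.0, 0.708, 0.707, -0.0]
contact_force: [0.7, 0.4, -0.9]
finger_gap: 0.231
gripper_force: 24.9
time: 16.75
position: [658.7, 83.3, 101.0]
orientation: [0.001, 0.707, 0.707, 0.001]
contact_force: [0.0, -0.7, -0.6]
finger_gap: 0.232
gripper_force: 24.9
t 16.75 pos [658.7  83.3 101. ] shift [-0.0008  0.0008  0.011 ] roll -0.0 tilt 0.13 gap 0.232
wrist 450 [657.3  83.7]
scene 247 [660.6  81.3]
side 184 [657.2  83. ]
```

```bash
python3 -m pendant '[{"dx":0,"dy":0.0015,"dz":0.004,"roll":0},{"dx":0,"dy":0.0015,"dz":0.008,"roll":0},{"dx":0,"dy":0.0015,"dz":0.0105,"roll":0},{"dx":0,"dy":0.0015,"dz":0.0105,"roll":0},{"dx":0,"dy":0.0015,"dz":0.0105,"roll":0}]'; python3 plan.py 660 82.5 90
```

```text
time: 17.52
position: [659.4, 83.1, 90.4]
orientation: [0.0, 0.707, 0.707, 0.0]
contact_force: [-5.1, -0.8, 10.6]
finger_gap: 0.23
gripper_force: 25.1
t 17.52 pos [659.4  83.1  90.4] shift [-0.0006  0.0006  0.0004] roll -0.0 tilt 0.04 gap 0.23
```

```bash
python3 -m pendant '[{"dx":0,"dy":0,"dz":-0.0005,"roll":0},{"dx":0,"dy":0,"dz":-0.0005,"roll":0}]';python3 -m pendant '[{"dx":0,"dy":0,"dz":0,"roll":0},{"dx":0,"dy":0,"dz":0,"roll":0},{"dx":0,"dy":0,"dz":0,"roll":0}]' 0.5;  python3 -m pendant '[{"dx":0,"dy":0,"dz":-0.03,"roll":0},{"dx":0,"dy":0,"dz":-0.07,"roll":0},{"dx":0,"dy":0,"dz":-0.1,"roll":0}]'; python3 chk.py 659 82 20 62; python3 plan.py 446.5 96.5 160
```

```text
time: 17.77
position: [659.3, 83.1, 90.4]
orientation: [0.0, 0.707, 0.707, 0.0]
contact_force: [-4.4, 0.4, 7.6]
finger_gap: 0.234
gripper_force: 25.0
time: 18.15
position: [659.0, 83.0, 88.9]
orientation: [-0.0, 0.707, 0.707, -0.0]
contact_force: [-0.3, -0.4, -1.0]
finger_gap: 0.483
gripper_force: 0.0
time: 18.52
position: [659.6, 83.1, 191.0]
orientation: [0.0, 0.707, 0.707, 0.0]
contact_force: [-0.0, 0.3, 0.1]
finger_gap: 0.495
gripper_force: 0.0
wrist 222 [657.5  83.5]
scene 282 [660.7  81.3]
side 206 [657.   82.4]
t 18.68 pos [660.6  83.1 191.5] shift [ 0.0132 -0.2142  0.0306] roll -0.0 tilt 0.25 gap 0.5
```

```bash
python3 -m pendant '[{"dx":0.013,"dy":-0.214,"dz":0.03,"roll":0},{"dx":0.013,"dy":-0.214,"dz":0.03,"roll":0},{"dx":0.013,"dy":-0.214,"dz":0.03,"roll":0},{"dx":0.013,"dy":-0.214,"dz":0.03,"roll":0},{"dx":0.013,"dy":-0.214,"dz":0.03,"roll":0}]'; python3 -m pendant '[{"dx":0,"dy":0,"dz":0,"roll":0},{"dx":0,"dy":0,"dz":0,"roll":0}]';python3 plan.py 446.5 96.5 55
python3 - <<'E'
from h import *
im,d,m=grab('wrist'); P=pts(d,m); Q=P.reshape(-1,3); Q=Q[(np.hypot(Q[:,0]-447,Q[:,1]-97)<25)&(Q[:,2]>75)&(Q[:,2]<88)]; print(len(Q),Q.min(0),Q.max(0),(Q.min(0)+Q.max(0))/2)
E
```

```text
time: 19.3
position: [442.5, 96.3, 156.9]
orientation: [-0.001, 0.707, 0.707, -0.001]
contact_force: [0.4, 0.2, 0.4]
finger_gap: 0.5
gripper_force: 0.0
time: 19.55
position: [446.0, 96.1, 159.2]
orientation: [0.0, 0.707, 0.707, -0.0]
contact_force: [-0.1, -0.9, -0.9]
finger_gap: 0.498
gripper_force: 0.0
t 19.55 pos [446.   96.1 159.2] shift [0.0005 0.0005 0.1042] roll -0.001 tilt 0.0 gap 0.498
460 [436.03827776  86.82722364  75.1922801 ] [457.35521323 108.35844533  82.51261765] [446.6967455   97.59283449  78.85244887]
```

```bash
python3 -m pendant '[{"dx":0.0015,"dy":0.0005,"dz":0.04,"roll":0},{"dx":0.0015,"dy":0.0005,"dz":0.08,"roll":0},{"dx":0.0015,"dy":0.0005,"dz":0.107,"roll":0},{"dx":0.0015,"dy":0.0005,"dz":0.107,"roll":0},{"dx":0.0015,"dy":0.0005,"dz":0.107,"roll":0}]'; python3 -m pendant '[{"dx":0,"dy":0,"dz":0,"roll":0},{"dx":0,"dy":0,"dz":0,"roll":0},{"dx":0,"dy":0,"dz":0,"roll":0},{"dx":0,"dy":0,"dz":0,"roll":0},{"dx":0,"dy":0,"dz":0,"roll":0}]' 0 25; python3 plan.py 664 173.3 180
```

```text
time: 20.23
position: [446.7, 97.7, 53.4]
orientation: [0.0, 0.707, 0.707, 0.0]
contact_force: [0.5, 0.1, 2.3]
finger_gap: 0.499
gripper_force: 0.0
time: 20.85
position: [446.2, 97.8, 52.8]
orientation: [0.0, 0.707, 0.707, 0.0]
contact_force: [-0.3, -0.3, 5.3]
finger_gap: 0.23
gripper_force: 25.0
t 20.85 pos [446.2  97.8  52.8] shift [ 0.0757  0.2179 -0.1269] roll -0.0 tilt 0.06 gap 0.23
```

```bash
python3 -m pendant '[{"dx":0,"dy":0,"dz":-0.04,"roll":0},{"dx":0,"dy":0,"dz":-0.09,"roll":0},{"dx":0,"dy":0,"dz":-0.13,"roll":0},{"dx":0.04,"dy":0.03,"dz":-0.13,"roll":0},{"dx":0.075,"dy":0.07,"dz":-0.13,"roll":0}]'; python3 -m pendant '[{"dx":0,"dy":0.05,"dz":0,"roll":0},{"dx":0,"dy":0.1,"dz":0,"roll":0},{"dx":0,"dy":0.14,"dz":0,"roll":0},{"dx":0,"dy":0.146,"dz":0.02,"roll":0},{"dx":0,"dy":0.146,"dz":0.06,"roll":0}]'; python3 plan.py 663 173 75
```

```text
time: 21.48
position: [516.8, 173.7, 183.4]
orientation: [0.001, 0.708, 0.707, 0.001]
contact_force: [1.0, -0.7, -0.4]
finger_gap: 0.235
gripper_force: 25.0
time: 22.1
position: [662.6, 172.7, 122.1]
orientation: [0.001, 0.707, 0.707, 0.001]
contact_force: [0.1, 0.8, -1.1]
finger_gap: 0.234
gripper_force: 25.0
t 22.1 pos [662.6 172.7 122.1] shift [0.0003 0.0003 0.0471] roll -0.001 tilt 0.12 gap 0.234
```

```bash
python3 -m pendant '[{"dx":0,"dy":0.001,"dz":0.03,"roll":0},{"dx":0,"dy":0.001,"dz":0.046,"roll":0},{"dx":0,"dy":0.001,"dz":0.047,"roll":0},{"dx":0,"dy":0.001,"dz":0.047,"roll":0}]';  python3 plan.py 663 173 64; python3 chk.py 663 173 17 42
python3 - <<'E'
from h import *
im,d,m=load('wrist'); cv2.imwrite('pics/w2.png',im[:,:,::-1])
E
```

```text
time: 22.6
position: [663.4, 172.7, 76.7]
orientation: [0.001, 0.707, 0.707, 0.001]
contact_force: [-0.5, 0.2, 0.4]
finger_gap: 0.23
gripper_force: 25.0
t 22.6 pos [663.4 172.7  76.7] shift [ 0.0002 -0.0004  0.0127] roll -0.0 tilt 0.1 gap 0.23
wrist 189 [663.3 172.8]
scene 87 [666.6 170.4]
side 58 [663.4 172.1]
```

View pics/w2.png

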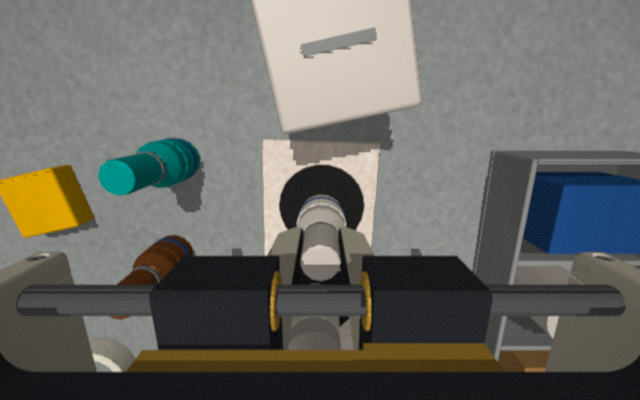

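The held small bottle hangs over the last pad at (320,200), next to the tub. I lower it and release.

```bash
python3 -m pendant '[{"dx":0.001,"dy":0,"dz":0.005,"roll":0},{"dx":0.001,"dy":0,"dz":0.009,"roll":0},{"dx":0.001,"dy":0,"dz":0.012,"roll":0},{"dx":0.001,"dy":0,"dz":0.012,"roll":0},{"dx":0.001,"dy":0,"dz":0.012,"roll":0}]'; python3 plan.py 663 173 64
```

```text
time: 23.38
position: [663.0, 173.6, 63.7]
orientation: [0.0, 0.707, 0.707, 0.0]
contact_force: [-0.5, 0.3, 4.1]
finger_gap: 0.234
gripper_force: 25.0
t 23.38 pos [663.  173.6  63.7] shift [-0.0006  0.     -0.0003] roll -0.0 tilt 0.03 gap 0.234
```

```bash
python3 -m pendant '[{"dx":0,"dy":0,"dz":0,"roll":0},{"dx":0,"dy":0,"dz":0,"roll":0},{"dx":0,"dy":0,"dz":0,"roll":0}]' 0.5;  python3 -m pendant '[{"dx":0,"dy":0,"dz":-0.03,"roll":0},{"dx":0,"dy":0,"dz":-0.09,"roll":0},{"dx":0,"dy":0,"dz":-0.13,"roll":0},{"dx":0,"dy":-0.05,"dz":-0.18,"roll":0},{"dx":0,"dy":-0.1,"dz":-0.2,"roll":0}]'; python3 -m pendant '[{"dx":0,"dy":-0.06,"dz":0,"roll":0},{"dx":0,"dy":-0.1,"dz":0,"roll":0},{"dx":0,"dy":-0.1,"dz":0,"roll":0}]'; python3 chk.py 663 173 17 42
python3 - <<'E'
from h import *
im,d,m=load('scene'); cv2.imwrite('pics/end.png',im[:,:,::-1])
from loc import circ
for n in('scene','side'):
    im,d,m=load(n); Q=pts(d,m).reshape(-1,3)
    for x,y,h in((654,-89,166),(655,-11,141),(659,82,116),(663,173,91)):
        q=Q[(np.hypot(Q[:,0]-x,Q[:,1]-y)<35)&(Q[:,2]>h-30)&(Q[:,2]<h+8)]; c=q[q[:,2]<h-3]
        print(n,circ(c[:,:2],11,[x,y]).round(1),'top',np.percentile(q[:,2],99).round(1))
E
```

```text
time: 23.75
position: [662.5, 173.5, 62.8]
orientation: [-0.0, 0.707, 0.707, -0.0]
contact_force: [-0.1, 0.9, 0.6]
finger_gap: 0.481
gripper_force: 0.0
time: 24.38
position: [562.9, 173.6, 265.6]
orientation: [0.001, 0.708, 0.707, 0.001]
contact_force: [-0.4, -0.1, 0.9]
finger_gap: 0.503
gripper_force: 0.0
time: 24.75
position: [460.8, 173.9, 263.6]
orientation: [0.0, 0.707, 0.707, 0.0]
contact_force: [0.3, 1.0, 0.6]
finger_gap: 0.496
gripper_force: 0.0
wrist 201 [662.2 173.1]
scene 133 [665.4 171.3]
side 91 [661.8 172.5]
scene [657.  -91.1] top 168.0
scene [657.2 -12.6] top 143.1
scene [660.4  81. ] top 118.3
scene [665.2 171. ] top 93.2
side [653.8 -89. ] top 167.6
side [653.9 -10.3] top 142.1
side [657.2  82.9] top 117.6
side [662.2 173.2] top 92.7
```

View pics/end.png

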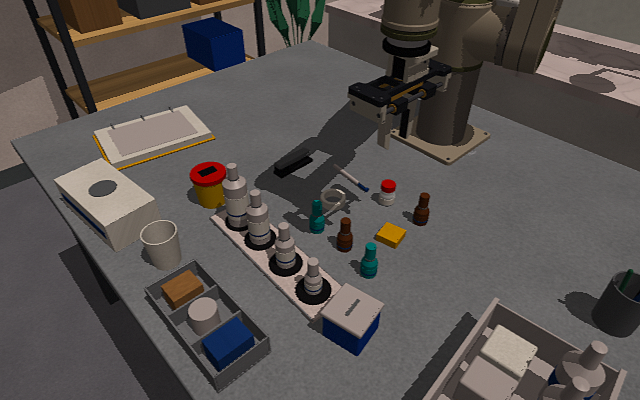

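All four bottles stand upright and centred on their pads, from (236,195) beside the bin down to (313,282) by the tub. The gripper is clear, so I hand in.

```bash
python3 -c "
from plant import robot; print(robot.finish_job())"
```

```text
the job is handed in; nothing more can be done
None
```

I handed the job in at about 25 s of the 104 s allowed: all four white bottles stand upright on their own pads, tallest beside the sharps bin down to shortest by the tub, each about 5 mm or less off its pad centre by the cameras. The hand-in call gave no verdict.

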